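# Shut the lid of the test box and lock its quarter-turn fastener

### The arm

A 7-joint arm with a two-finger parallel gripper is mounted at the origin on the work surface. World frame = base frame: x ahead of the robot, y to its left, z up, the work surface at z = 0. Lengths are in m, angles in degrees, forces in N, time in s.
With the tool pointing down it reaches from about 0.425 to 0.875 m from the base axis. Payload 4.7 kg.
Tool frame: the origin (TCP) lies midway between the tips of the shut fingers; the grasp point (between the pads) lies 19 mm behind it; z points along the fingers, y is the direction in which the jaws open and shut (so a half turn about z gives the same grasp; the last joint's range is limited). The gripper opens to 87 mm and grips with 3 to 60 N. Pads are 19 mm wide; open, the fingers measure 117 mm over their backs; the gripper's body (75 mm by 190 mm) begins 51 mm behind the grasp point.
Start: joints at [67.099, 18.392, -4.016, 83.108, 1.295, 78.541, -3.26], TCP at [0.261, -0.595, 0.223] pointing down, gripper open.
Joint ranges: [-163.93, 163.93], [-17.29, 119.83], [-79.2, 71.16], [3.27, 140.29], [-89.18, 269.18], [5.43, 117.66], [-154.24, 154.24]. Speed limits (degrees/s): [147.25, 147.25, 180, 180, 180, 180, 180].

### API

Orientations are given as [roll, pitch, yaw] about the fixed x, y, z axes, in that order (R = Rz(yaw) Ry(pitch) Rx(roll)).
In Python, from cell import env gives the robot as it stands. The module is installed in compiled form; this text tells all that it offers.
- The arm moves only by the tool servo_tool, never from a script. Its argument "plan" is a list of rows, each a list of 3 entries, a list of its own where there are three numbers: the opening, from 0 (shut) to 1 (fully open), then the shift along the tool's x, y, z in cm, then the turn, a rotation vector about the tool's x, y, z in degrees. A call has 1 to 20 rows; each row shifts and turns the pose as measured when the row begins, along the tool's axes as they then stand; what a row does not reach is not made up. A row lasts 1/12 s, in which the tool goes at most 41.7 mm and 7.16 degrees, less where a joint would pass 70% of its speed; a pose out of reach is approached as far as the arm can. A call is refused whole if a number of a shift passes 4.17 or a number of a turn 7.16, either way. A call with a gripper value outside its range is refused whole. The fingers move at their own pace and stop on an object; "force" is the grip in N (left out, the last holds). Time passes only in rows, so rows that do not move let the fingers close. It gives the time, the measured TCP pose, the force and the opening at its end, in the units of the state.
- env.get_obs(): the state, without advancing time (a new reading comes with each control period).
- env.read_camera(name): name is "scene" or "top" or "wrist"; returns a dict with "image" (480x640x3 uint8, blue, green, red), "fx", "fy", "cx", "cy" (pixels), "rvec" (rotation vector, rad) and "tvec" (3), from world to camera coordinates, as OpenCV has them; the wrist camera has in their place "T_tool_cam" (4x4, takes a point from camera to tool coordinates, whose origin is the TCP and whose axes are the flange's). Camera axes: x right, y down, z forward; pixel columns grow to the right and rows downward; lengths in m; the calibration is good to about 2 mm. A picture is of the moment at which its call begins: read the wrist's pose just before it. There is no depth.
- env.sign_off(): hands the job in, once; it reports no verdict.
The state is a dict: "time_s": time; "qpos": joint angles; "joint_velocities": joint speeds; "effort": joint torques, N m; "tool_pos": TCP position; "tool_rot": TCP orientation; "force": force on the tool from outside, world axes, zero at the start; "wrist_torque": the same for the moment, N m; "grip_width": finger opening in m.
Only numpy, scipy, OpenCV 4.12 (cv2) and the standard library are available. Lean on these libraries where they do the work, as an engineer would, in place of code of your own. Each camera call takes 0.05 s, during which the arm holds its last target. There are 200 camera calls.

### The job

Push the raised lid of the grey test box down until it is fully shut. Then set a fingertip in the slot of the round turn-lock in the lid and turn it clockwise (seen from above) a quarter turn, as far as it goes, so that the lid is locked. Do not raise the lid any higher, do not turn the lock before the lid is shut, do not pick anything up, and leave the other things on the bench where they lie.

Things in the scene. Friction and masses are not known exactly. Their poses are not given: they have to be found in the camera images.
- testbox: Grey metal box for testing a circuit board, fixed to the bench, 230 x 230 mm, walls 85 mm high, with a hinged lid on top. Origin: centre of its underside, on the bench. x axis from its front wall (nearest the robot) to its rear wall, where the lid is hinged; y to the left seen from the robot; z up.
- lid (a joint): Lid angle, rad: 0 fully shut (level on the box), grows as its front edge rises; starts at 0.5 to 0.9, opens to 1.5. The hinge is stiff: the lid stays where left; a push of about 2 to 5 N on its front strip shuts it. The lid is a plate 230 x 230 mm, 22 mm thick; shut, its top face is 107 mm above the bench.
- lid_hinge (a point): Middle of the lid's hinge line, at the lower rear edge of the lid: 115 mm behind the box's centre, 85 mm above the bench. Axes are the lid's own and turn with it: x from its front edge to the hinge, y along the hinge, z out of the lid's top face. The lid turns about the y axis.
- lid_front (a point): Middle of the free front edge of the lid, on its top face: 230 mm ahead of the hinge and 22 mm above the lid's underside. Axes as lid_hinge. The smooth strip of the top face between this edge and the rim of the turn-lock is 32 mm wide; press there to shut the lid.
- turnlock (a joint): Turn-lock angle, rad: 0 unlocked (slot along the box's y), grows clockwise seen from above to a hard stop at 1.571 = locked (slot along the box's x). Starts at 0 to 0.3, stays where left. Turning takes 0.2 N m, some 7 N at 30 mm from its axis. A cam tongue on it, under the lid, swings under the box's front rim; if the lid is not fully shut it strikes or misses the rim.
- lock_slot (a point): On the axis of the turn-lock, at the slot's floor. A bare metal disc 104 mm across, sunk level with the lid's top; axis midway across the lid, 85 mm behind its front edge, 145 mm ahead of the hinge. A straight slot 36 mm wide, 15 mm deep crosses its middle, 104 mm long. Lid shut: slot floor 92 mm, disc top 107 mm above the bench. Axes: x along the slot, y across, z out of the lid.
- cutters: Bystander: side cutters with black handles, 130 mm long, lying left of the box.
- pump: Bystander: yellow solder sucker, 185 mm long, 20 mm thick, lying right of the box.
- parts_tray: Bystander: clear plastic tray of small components, 120 x 90 x 35 mm, left of the box.
- mouse: Bystander: black computer mouse, 100 x 60 x 32 mm, right of the box.
- screwdriver: Bystander: black screwdriver, 180 mm long, lying to the right of the box.
- small_board: Bystander: small circuit board, 50 x 70 mm, 16 mm high, in front of the box.
- spool: Bystander: metal spool, 56 mm across, 40 mm high, standing at the left front of the box.

How it is judged (in metres and radians):
On the way, in this order (a step that is already met when the one before it is completed fails the run):
1. the lid is pushed fully shut, the turn-lock still unlocked (value of joint lid below 0.03 rad and value of joint turnlock below 0.6 rad), for 0.2 s.
2. the turn-lock is turned clockwise to its stop with the lid shut (value of joint lid below 0.03 rad and value of joint turnlock above 1.45 rad), for 0.2 s.
At the end, for the whole second after the job is handed in: The lid is shut (within 0.03 rad), the turn-lock is at its locked stop (joint above 1.45 of 1.571 rad) and still, and no bystander lies more than 30 mm from where it was (all of step 2 and velocity of joint turnlock below 0.05 rad/s and not (distance of any of cutters, pump, parts_tray, mouse, screwdriver, small_board, spool from where it was at the start of the episode above 0.03 m)); the robot touches nothing.
It fails at once if another thing on the bench was moved more than 30 mm or picked up (distance of any of cutters, pump, parts_tray, mouse, screwdriver, small_board, spool from where it was at the start of the episode above 0.03 m).
It fails at once if the lid was raised higher instead of shut (value of joint lid above 1 rad).
It fails at once if the lock was turned before the lid was shut (value of joint lid above 0.06 rad and value of joint turnlock above 0.6 rad).
It also fails if it takes over 48 s, if anything falls off the work surface, if the arm or the gripper's body presses on something with over 40 N, if the wrist force passes 120 N, or if a joint passes its speed limit or range.

## Working session

There is one attempt and no reset: what is moved stays moved. The work goes in short steps, Python scripts to look and compute and a tool call to move; the robot and the scene stay as the last step left them, time stands still between calls to the robot, and variables do not carry over. Pictures are saved under pics/ and viewed, about 8 in all and at most 12, crops included, and the job is handed in when it is done.

Besides the shell and the picture viewer there is one more tool, called after ">>>" as a command line: name --argument value ..., lists and objects as JSON in quotes. servo_tool: Moves the arm, as the interface text tells. Its arguments: {"type":"object","properties":{"plan":{"type":"array"},"force":{"type":"number"}},"required":["plan"]}

```bash
mkdir -p pics; python3 - <<'E'
from cell import env
import cv2,numpy as np
o=env.get_obs(); print({k:np.round(v,3).tolist() for k,v in o.items()})
for n in("scene","top"):
    c=env.read_camera(n); cv2.imwrite(f"pics/{n}0.png",c["image"])
    print(n,[c[k] for k in("fx","fy","cx","cy")],np.ravel(c["rvec"]),np.ravel(c["tvec"]))
c=env.read_camera("wrist");print(c["T_tool_cam"],c["fx"],c["cx"],c["cy"])
E
```

```text
{'time_s': 0.0, 'qpos': [67.099, 18.44, -4.014, 83.173, 1.294, 78.54, -3.259], 'joint_velocities': [0.011, -0.033, 0.106, 0.081, -0.077, -0.024, 0.083], 'effort': [-0.001, -49.128, -0.405, -31.253, -0.064, 0.044, 0.0], 'tool_pos': [0.261, -0.595, 0.221], 'tool_rot': [-179.892, 0.005, 23.71], 'force': [-0.623, -0.265, 0.042], 'wrist_torque': [0.019, -0.023, -0.005], 'grip_width': 0.087}
scene [499.4362181870939, 499.4362181870939, 319.0885305918766, 234.44884285046444] [ 2.47024601  0.08854115 -0.03827802] [-0.58370294  0.07963675  1.27082691]
top [493.89525514978, 493.89525514978, 311.44081941181463, 238.67115750317927] [ 2.10347931 -2.14703799  0.17636864] [0.09026693 0.60201785 0.97867744]
[[ 1.18372568e-04 -9.54025360e-01 -2.99725871e-01  8.29324536e-02]
 [ 9.99999818e-01  2.90106621e-04 -5.28471319e-04 -5.57938893e-04]
 [ 5.91127500e-04 -2.99725754e-01  9.54025221e-01 -1.61606765e-01]
 [ 0.00000000e+00  0.00000000e+00  0.00000000e+00  1.00000000e+00]] 360.65182527537837 315.3092714420692 242.89541242520787
```

View pics/scene0.png

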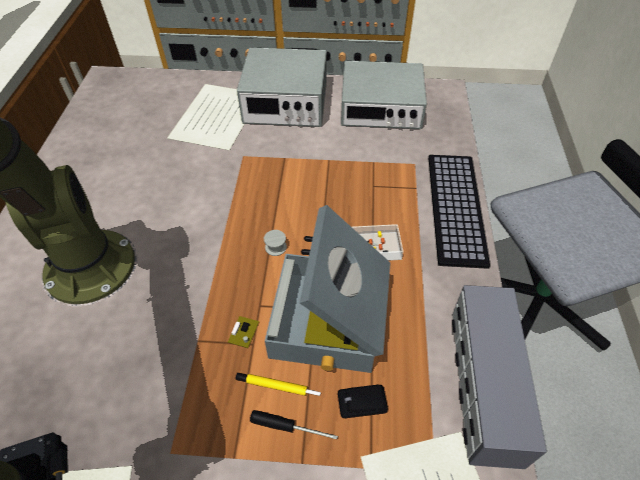

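View pics/top0.png

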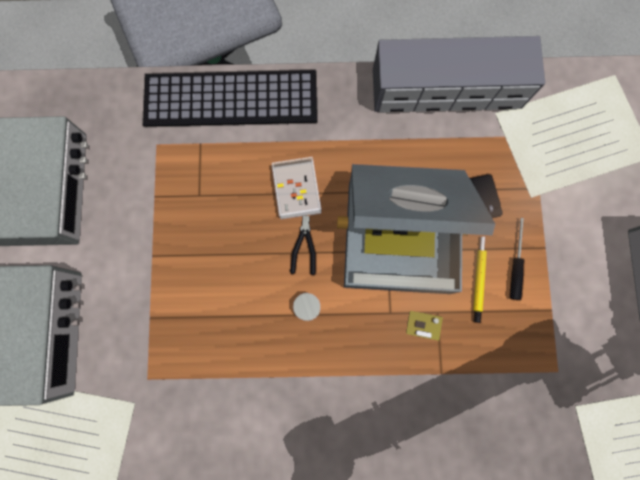

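The scene view shows the box at (330,310) with its lid raised and the lock disc at (345,270). In the top view the box spans (345-490, 167-292). I'll enlarge both views to get corner pixels.

```bash
python3 - <<'E'
import cv2,numpy as np
t=cv2.imread("pics/top0.png")[150:310,330:510]; s=cv2.imread("pics/scene0.png")[195:380,255:400]
t=cv2.resize(t,None,fx=2.5,fy=2.5,interpolation=3);s=cv2.resize(s,None,fx=2.4,fy=2.4,interpolation=3)
h=max(t.shape[0],s.shape[0]);o=np.zeros((h,t.shape[1]+s.shape[1],3),np.uint8)
o[:t.shape[0],:t.shape[1]]=t;o[:s.shape[0],t.shape[1]:]=s
o=np.clip(o*1.5,0,255).astype(np.uint8);print(o.shape);cv2.imwrite("pics/crop.png",o)
E
```

```text
(444, 798, 3)
```

View pics/crop.png

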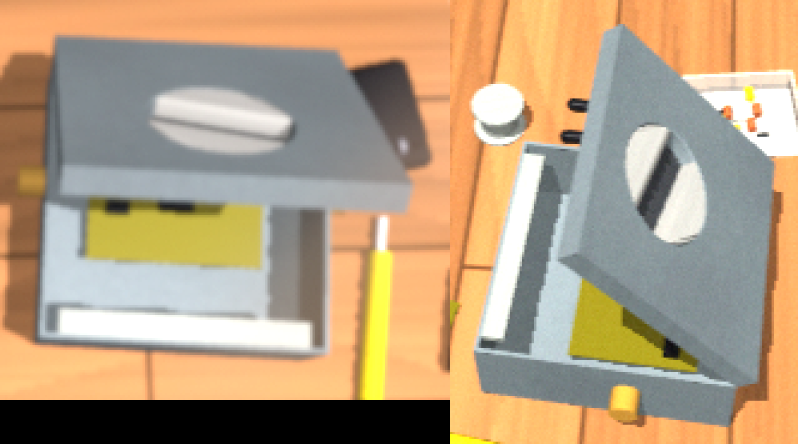

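The crop gives the box and lid corners clearly in both views, with the slot roughly along the box's y. Next I'll fit x, y, yaw and lid angle.

```bash
cat > fit.py <<'E'
from cell import env
import cv2,numpy as np
from scipy.optimize import least_squares
T=lambda u,v:(u/2.5+330,v/2.5+150)
S=lambda u,v:((u-450)/2.4+255,v/2.4+195)
# lid coords rel hinge (x fwd->back, so front=-.23)
FLt,FRt,FLb,FRb=(-.23,.115,.022),(-.23,-.115,.022),(-.23,.115,0),(-.23,-.115,0)
RLt,RRt=(0,.115,.022),(0,-.115,.022)
BFL,BFR=(-.115,.115,.085),(-.115,-.115,.085)
D={"top":[("b",BFL,T(40,341)),("b",BFR,T(327,354)),("l",FLt,T(60,165)),("l",FRt,T(405,180)),("l",FLb,T(63,195)),("l",FRb,T(410,210)),("l",RLt,T(57,37)),("l",RRt,T(337,50))],
"scene":[("b",BFL,S(527,145)),("b",BFR,S(475,350)),("l",FLt,S(621,25)),("l",FRt,S(577,258)),("l",FRb,S(560,248)),("l",RLt,S(774,158)),("l",RRt,S(757,383))]}
C={n:env.read_camera(n) for n in D}
def world(k,p,q):
    x,y,w,a=q;p=np.array(p,float)
    if k=="l":
        c,s=np.cos(a),np.sin(a);p=np.array([p[0]*c+p[2]*s+.115,p[1],-p[0]*s+p[2]*c+.085])
    return np.array([x+p[0]*np.cos(w)-p[1]*np.sin(w),y+p[0]*np.sin(w)+p[1]*np.cos(w),p[2]])
def proj(n,P):
    c=C[n];K=np.array([[c["fx"],0,c["cx"]],[0,c["fy"],c["cy"]],[0,0,1]])
    return cv2.projectPoints(np.array(P).reshape(-1,1,3),np.array(c["rvec"],float),np.array(c["tvec"],float),K,None)[0].reshape(-1,2)
def res(q): return np.concatenate([(proj(n,[world(k,p,q) for k,p,_ in d])-[u for *_,u in d]).ravel() for n,d in D.items()])
if __name__=="__main__":
    r=least_squares(res,[.6,-.1,0,.7],loss="soft_l1");q=r.x
    print("box x y yaw lid",np.round(q,4),np.degrees(q[2:]));print(np.round(res(q).reshape(-1,2),1).tolist())
    for nm,p in(("front",(-.23,0,.022)),("strip",(-.214,0,.022)),("lock",(-.145,0,.007))):
        print(nm,world("l",p,q).round(3),"shut",world("l",p,[*q[:3],0]).round(3))
E
python3 fit.py
```

```text
box x y yaw lid [ 0.6093 -0.1123 -0.0722  0.8706] [-4.13493531 49.88113204]
[[0.0, -1.3], [1.3, -0.5], [1.1, -0.3], [3.7, 0.6], [-1.1, -0.6], [-1.2, 0.3], [-1.5, -0.8], [-0.7, -0.7], [-2.5, -1.7], [-1.4, 0.8], [-0.0, -0.8], [0.6, -2.1], [-1.3, 5.0], [-0.5, 1.5], [-0.1, -0.2]]
front [ 0.593 -0.111  0.275] shut [ 0.495 -0.104  0.107]
strip [ 0.603 -0.112  0.263] shut [ 0.511 -0.105  0.107]
lock [ 0.636 -0.114  0.2  ] shut [ 0.579 -0.11   0.092]
```

>>> servo_tool --plan '[[0,[0,0,-3],[0,0,0]],[0,[0,0,-4],[0,0,0]],[0,[0,0,-4],[0,0,0]],[0,[2,-1.1,0],[0,0,0]],[0,[3.3,-1.9,0],[0,0,0]],[0,[3.3,-1.9,0],[0,0,0]],[0,[3.3,-1.9,0],[0,0,0]],[0,[3.3,-1.9,0],[0,0,0]],[0,[3.3,-1.9,0],[0,0,0]],[0,[3.3,-1.9,0],[0,0,0]],[0,[3.3,-1.9,0],[0,0,0]],[0,[3.3,-1.9,0],[0,0,0]],[0,[3.3,-1.9,0],[0,0,0]],[0,[3.3,-1.9,0],[0,0,0]],[0,[3.3,-1.9,0],[0,0,0]],[0,[3.3,-1.9,0],[0,0,0]],[0,[3.3,-1.9,0],[0,0,0]],[0,[2,-1.1,0],[0,0,0]],[0,[0,0,0],[0,0,0]]]'

```text
time_s: 1.83
tool_pos: [0.5942, -0.1431, 0.3329]
tool_rot: [-179.7, 0.1, 23.1]
force: [-0.4, 1.6, -0.4]
grip_width: 0.0004
```

>>> servo_tool --plan '[[0,[0,0,0],[0,0,-7]],[0,[0,0,0],[0,0,-7]],[0,[0,0,0],[0,0,-7]],[0,[0,0,0],[0,0,-7]],[0,[0,0,0],[0,0,-7]],[0,[0,0,0],[0,0,-7]],[0,[0,0,0],[0,0,-7]],[0,[0,0,0],[0,0,-7]],[0,[0,0,0],[0,0,-7]],[0,[0,0,0],[0,0,-7]],[0,[0,0,0],[0,0,-7]],[0,[0,0,0],[0,0,-7]]]'

```text
time_s: 2.83
tool_pos: [0.5902, -0.1493, 0.3308]
tool_rot: [-179.5, -0.1, 108.8]
force: [0.2, 0.3, 1.0]
grip_width: 0.0005
```

```bash
python3 - <<'E'
from cell import env
import numpy as np
o=env.get_obs();print(np.round(o["qpos"],1),o["tool_rot"],o["tool_pos"])
E
```

```text
[ 39.3  15.  -34.8  77.6   8.6  90.5  24.3] [-1.79468617e+02 -1.41523080e-01  1.08751730e+02] [ 0.59016306 -0.14926064  0.33080779]
```

>>> servo_tool --plan '[[0,[0,0,0],[0,0,-7]],[0,[0,0,0],[0,0,-7]],[0,[0,0,0],[0,0,-7]],[0,[0,0,0],[0,0,-7]],[0,[0,0,0],[0,0,-7]],[0,[0,0,0],[0,0,-7]],[0,[0,0,0],[0,0,-7]],[0,[0,0,0],[0,0,-7]],[0,[0,0,0],[0,0,-7]],[0,[0,0,0],[0,0,-4]],[0,[0,0,0],[0,0,0]]]'

```text
time_s: 3.75
tool_pos: [0.5839, -0.1622, 0.3294]
tool_rot: [-179.5, -0.9, 177.5]
force: [-0.9, -0.7, 0.5]
grip_width: 0.0006
```

```bash
python3 - <<'E'
from cell import env
import numpy as np,cv2
o=env.get_obs();print(np.round(o["qpos"],1),o["tool_rot"],o["tool_pos"])
from fit import *
q=[ 0.6093,-0.1123,-0.0722,0.8706]
for a in(.87,.7,.5,.3,.15,0):
    print(a,world("l",(-.214,0,.022),[*q[:3],a]).round(3))
cv2.imwrite("pics/w1.png",env.read_camera("wrist")["image"])
E
```

```text
[ 46.7  16.4 -43.3  77.7  11.7  91.1  92.2] [-179.52298693   -0.89233156  177.50049352] [ 0.58391426 -0.16222463  0.32937382]
0.87 [ 0.603 -0.112  0.263]
0.7 [ 0.575 -0.11   0.24 ]
0.5 [ 0.547 -0.108  0.207]
0.3 [ 0.527 -0.106  0.169]
0.15 [ 0.516 -0.106  0.139]
0 [ 0.511 -0.105  0.107]
```

View pics/w1.png

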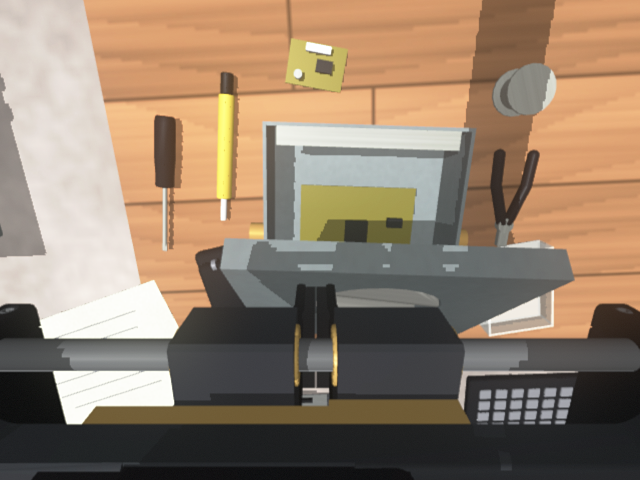

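The wrist view shows the front edge of the lid at row ~245, with the fingers just behind it, over the lid.

>>> servo_tool --plan '[[0,[-1.5,2.5,0],[0,1,0]],[0,[-1.4,2.5,0],[0,0,0]],[0,[0,0,2],[0,0,0]],[0,[0,0,2],[0,0,0]],[0,[0,0,0],[0,0,0]]]'

```text
time_s: 4.32
tool_pos: [0.6156, -0.1143, 0.2882]
tool_rot: [-179.4, -1.8, 176.5]
force: [-0.4, -0.3, -0.3]
grip_width: 0.0005
```

>>> servo_tool --plan '[[0,[0,0,0.8],[0,-1.8,0]],[0,[0,0,0.8],[0,0,0]],[0,[0,0,0.8],[0,0,0]],[0,[0,0,0.6],[0,0,0]]]'

```text
time_s: 4.65
tool_pos: [0.616, -0.1154, 0.2595]
tool_rot: [-179.3, 0.2, 176.2]
force: [0.7, 0.3, -0.3]
grip_width: 0.0008
```

>>> servo_tool --plan '[[0,[0.8,0,0.8],[0,0,0]],[0,[0.9,0,1],[0,0,0]],[0,[1,0,1.1],[0,0,0]]]'

```text
time_s: 4.9
tool_pos: [0.5937, -0.1145, 0.2334]
tool_rot: [-179.4, 0.8, 176.1]
force: [1.1, 0.9, 3.8]
grip_width: 0.0004
```

>>> servo_tool --plan '[[0,[1.6,0,0.9],[0,0,0]],[0,[1.6,0,1.4],[0,0,0]],[0,[1.2,0,1.6],[0,0,0]],[0,[1.0,0,1.7],[0,0,0]]]'

```text
time_s: 5.23
tool_pos: [0.546, -0.1119, 0.1802]
tool_rot: [-179.4, 1.7, 176.0]
force: [1.2, 0.5, 1.7]
grip_width: 0.0003
```

>>> servo_tool --plan '[[0,[1.0,0,1.6],[0,1.5,0]],[0,[0.8,0,1.6],[0,0,0]],[0,[0.7,0,1.6],[0,0,0]],[0,[0.5,0,1.6],[0,0,0]]]'

```text
time_s: 5.57
tool_pos: [0.5185, -0.1118, 0.1157]
tool_rot: [-179.2, 0.4, 175.8]
force: [0.9, 0.2, 0.9]
grip_width: 0.0006
```

>>> servo_tool --plan '[[0,[0.4,0,0.8],[0,0,0]],[0,[0.2,0,0.7],[0,0,0]],[0,[0,0,0.6],[0,0,0]],[0,[0,0,0.6],[0,0,0]]]'

```text
time_s: 5.9
tool_pos: [0.5145, -0.1117, 0.1071]
tool_rot: [-178.7, -0.0, 175.7]
force: [-16.6, 3.6, 39.8]
grip_width: 0.0005
```

>>> servo_tool --plan '[[0,[0,0,0],[0,0,0]],[0,[0,0,0],[0,0,0]],[0,[0,0,0],[0,0,0]],[0.35,[0,0,-2],[0,0,0]],[0.35,[-2,0,-3],[0,0,0]],[0.35,[-3,0,-3],[0,0,0]],[0.35,[-4,0,-2],[0,0,0]],[0.35,[-4,0,0],[0,0,0]],[0.35,[-3,0,0],[0,0,0]],[0.35,[0,0,0],[0,0,0]]]'

```text
time_s: 6.73
tool_pos: [0.6767, -0.1262, 0.2043]
tool_rot: [-178.4, -0.8, 175.2]
force: [-2.7, -0.1, -0.0]
grip_width: 0.0295
```

```bash
python3 - <<'E'
from cell import env
import numpy as np,cv2
o=env.get_obs();print(np.round(o["qpos"],1),o["tool_rot"],o["tool_pos"],o["grip_width"])
cv2.imwrite("pics/w2.png",env.read_camera("wrist")["image"])
E
```

```text
[ 36.2  29.6 -41.8  76.5  20.9  82.1  80.1] [-178.43510652   -0.8181489   175.15665655] [ 0.67668496 -0.12623638  0.20433524] 0.029547589999265555
```

View pics/w2.png

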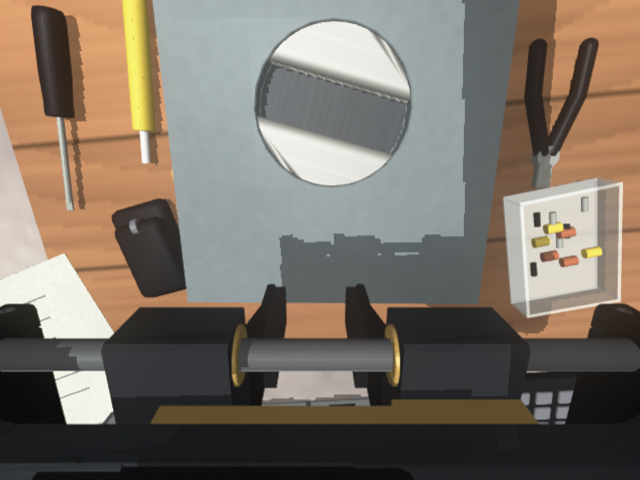

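The lid is shut. The disc is centred at about (333,102), and the slot's upper edge runs from (278,67) to (410,101), i.e. ~14° clockwise of the tool.

```bash
cat > ray.py <<'E'
from cell import env
import numpy as np
from scipy.spatial.transform import Rotation as Ro
o=env.get_obs();c=env.read_camera("wrist");M=np.array(c["T_tool_cam"])
R=Ro.from_euler("xyz",o["tool_rot"],degrees=True).as_matrix();p=np.array(o["tool_pos"])
def pt(u,v,z=.107):
    d=R@M[:3,:3]@[(u-c["cx"])/c["fx"],(v-c["cy"])/c["fy"],1];s=R@M[:3,3]+p
    return s+d*(z-s[2])/d[2]
E
python3 - <<'E'
from ray import *
P=[pt(255,102),pt(411,102),pt(333,19),pt(333,186)]
print(np.round(P,4),np.mean([P[0],P[1]],0),np.mean([P[2],P[3]],0))
for a,b in(((278,67),(410,101)),((262,119),(388,152))):
    d=pt(*b)-pt(*a);print("slot dir from world y toward x",np.degrees(np.arctan2(d[0],d[1])))
x,y,z=R.T; C=np.mean(P,0);print("tool y from world y toward x",np.degrees(np.arctan2(y[0],y[1])),"shift tool",R.T@(C+[0,0,.03]-p))
E
```

```text
[[ 0.5686 -0.16    0.107 ]
 [ 0.5776 -0.0555  0.107 ]
 [ 0.5241 -0.104   0.107 ]
 [ 0.6294 -0.1114  0.107 ]] [ 0.57312423 -0.1077239   0.107     ] [ 0.57672166 -0.10769615  0.107     ]
slot dir from world y toward x 18.284359616789807
slot dir from world y toward x 18.86005185544775
tool y from world y toward x 4.7968477890086625 shift tool [0.09950041 0.01165633 0.06845119]
```

>>> servo_tool --plan '[[0.55,[2.5,0.3,0],[0,0,0]],[0.55,[2.5,0.3,0],[0,0,0]],[0.55,[2.5,0.3,0],[0,0,0]],[0.55,[2,0.2,0],[0,0,0]],[0.55,[0,0,0],[-1.5,-0.8,6.8]],[0.55,[0,0,0],[0,0,6.8]],[0.55,[0,0,0],[0,0,0]]]'

```text
time_s: 7.42
tool_pos: [0.5625, -0.1049, 0.1985]
tool_rot: [-179.4, -1.0, 161.0]
force: [-0.7, -0.1, -1.0]
grip_width: 0.0474
```

>>> servo_tool --plan '[[0.55,[-1.4,0.1,0],[0,-1,0]],[0.55,[0,0,2],[0,0,0]],[0.55,[0,0,2],[0,0,0]],[0.55,[0,0,2],[0,0,0]],[0.55,[0,0,1],[0,0,0]],[0.55,[0,0,0],[0,0,0]]]'

```text
time_s: 7.92
tool_pos: [0.5772, -0.1117, 0.1265]
tool_rot: [-179.2, 0.4, 161.9]
force: [-0.4, -0.4, -0.1]
grip_width: 0.0475
```

>>> servo_tool --plan '[[0.55,[0.1,0.2,1],[0,0,0]],[0.55,[0,0,1],[0,0,0]],[0.55,[0,0,0.6],[0,0,0]],[0.55,[0,0,0.2],[0,0,0]],[0.55,[0,0,0],[0,0,0]]]'

```text
time_s: 8.33
tool_pos: [0.5786, -0.1096, 0.0973]
tool_rot: [-179.2, 0.5, 162.1]
force: [0.0, -0.8, 0.4]
grip_width: 0.0479
```

```bash
python3 - <<'E'
from cell import env
import cv2
print(env.get_obs()["wrist_torque"])
w=env.read_camera("wrist")["image"];cv2.imwrite("pics/w3.png",w)
E
```

```text
[ 0.13423638 -0.11696213 -0.02686279]
```

View pics/w3.png

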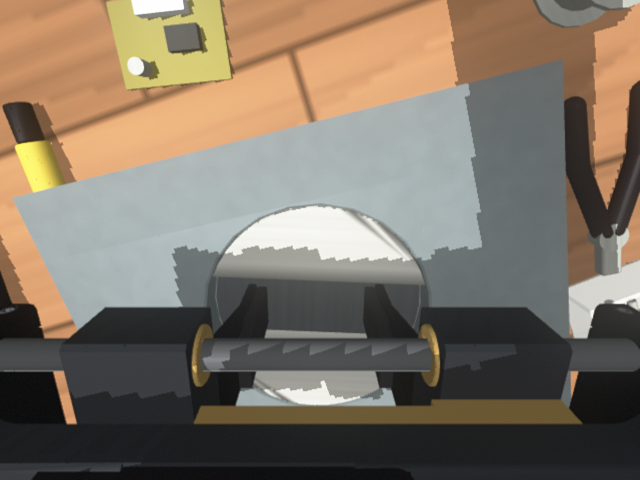

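The two fingertips, at (255,290) and (378,290), are in the slot (rows ~280-330) and aligned with it.

>>> servo_tool --plan '[[0.55,[0,0,0],[0,0,5]],[0.55,[0,0,0],[0,0,6]],[0.55,[0,0,0],[0,0,7]],[0.55,[0,0,0],[0,0,7]],[0.55,[0,0,0],[0,0,7]],[0.55,[0,0,0],[0,0,7]]]'

```text
time_s: 8.88
tool_pos: [0.5792, -0.1096, 0.099]
tool_rot: [-179.8, 1.0, 122.1]
force: [-0.3, -0.3, -2.1]
grip_width: 0.0483
```

>>> servo_tool --plan '[[0.55,[0,0,0.1],[0,0,7]],[0.55,[0,0,0.1],[0,0,7]],[0.55,[0,0,0],[0,0,7]],[0.55,[0,0,0],[0,0,7]],[0.55,[0,0,0],[0,0,6]]]'

```text
time_s: 9.3
tool_pos: [0.5791, -0.1092, 0.0989]
tool_rot: [179.6, 1.0, 87.2]
force: [0.1, -0.6, -3.0]
grip_width: 0.048
```

```bash
python3 - <<'E'
from cell import env
o=env.get_obs();print(o["wrist_torque"],o["force"],o["qpos"].round(1) if hasattr(o["qpos"],"round") else o["qpos"])
E
```

```text
[-0.00499618 -0.17675417  0.21651187] [ 0.06173197 -0.57268662 -3.03918276] [ 32.6  18.4 -29.6 100.1  11.1  63.7  -3.5]
```

Turning torque is ≈0.2 N m, as expected. I'll continue to the stop.

>>> servo_tool --plan '[[0.55,[0,0,0],[0,0,5]],[0.55,[0,0,0],[0,0,5]],[0.55,[0,0,0],[0,0,4]],[0.55,[0,0,0],[0,0,4]],[0.55,[0,0,0],[0,0,4]]]'

```text
time_s: 9.72
tool_pos: [0.579, -0.109, 0.099]
tool_rot: [179.1, 1.1, 65.2]
force: [-0.3, -2.9, -2.7]
grip_width: 0.048
```

```bash
python3 - <<'E'
from cell import env
o=env.get_obs();print(o["wrist_torque"],o["force"],o["tool_rot"])
E
```

```text
[-0.41712193  0.28816941  6.33557553] [-0.32146534 -2.94051222 -2.65527547] [179.09361449   1.11862152  65.21372442]
```

Torque jumped to 6.3 N m, so it's on the stop. I'll centre the fingers in the slot, lift, and look.

>>> servo_tool --plan '[[0.55,[0,0,0],[0,0,0]],[0.55,[0,0,0],[0,0,-5]],[0.55,[0,0,0],[0,0,-5]],[0.55,[0,0,-1],[0,0,0]],[0.55,[0,0,-2],[0,0,0]],[0.55,[0,0,-3],[0,0,0]],[0.55,[0,0,-3],[0,0,0]],[0.55,[0,3,-3],[0,0,0]],[0.55,[-2,0,0],[0,0,0]],[0.55,[-4,0,0],[0,0,0]],[0.55,[-4,0,0],[0,0,0]],[0.55,[-2,0,0],[0,0,0]],[0.55,[0,0,0],[0,0,0]]]'

```text
time_s: 10.8
tool_pos: [0.58, -0.2279, 0.24]
tool_rot: [178.4, 0.8, 74.9]
force: [0.2, -1.2, 0.1]
grip_width: 0.0477
```

```bash
python3 - <<'E'
from cell import env
import cv2,numpy as np
o=env.get_obs();print(o["wrist_torque"],o["force"],o["tool_rot"],o["tool_pos"])
cv2.imwrite("pics/w4.png",env.read_camera("wrist")["image"])
E
```

```text
[-0.07331471 -0.02344413 -0.03284914] [ 0.21543562 -1.15331913  0.13595016] [178.43607686   0.81262586  74.87127805] [ 0.58003726 -0.22792709  0.24004919]
```

View pics/w4.png

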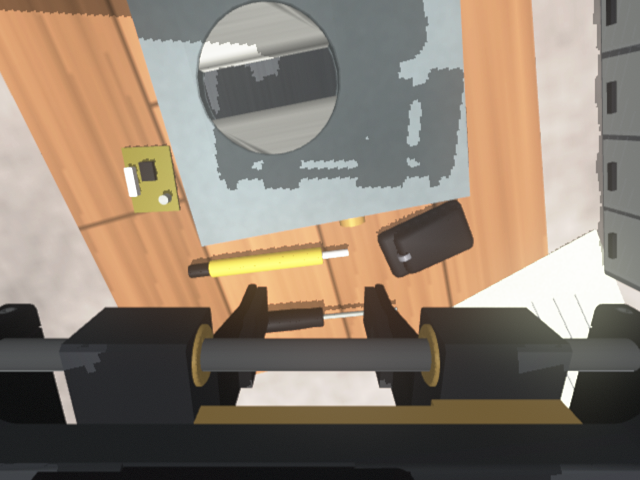

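The slot now runs from (205,115)-(335,90) for its lower edge and (202,75)-(330,45) for its upper edge, parallel to the box side from (205,243) to (468,195). I'll check its angle.

```bash
python3 - <<'E'
from ray import *
for n,a,b in(("slot up",(202,75),(330,45)),("slot low",(205,115),(335,92)),("box side",(205,243),(468,195))):
    d=pt(*b)-pt(*a);print(n,np.degrees(np.arctan2(d[1],d[0])))
print("front corner",pt(205,243))
import cv2;t=env.read_camera("top")["image"];a=cv2.imread("pics/top0.png");cv2.imwrite("pics/t2.png",t)
E
```

```text
slot up -2.9043006381000884
slot low -5.583871068141133
box side -4.761622436067193
front corner [ 0.49065947 -0.212582    0.107     ]
```

View pics/t2.png

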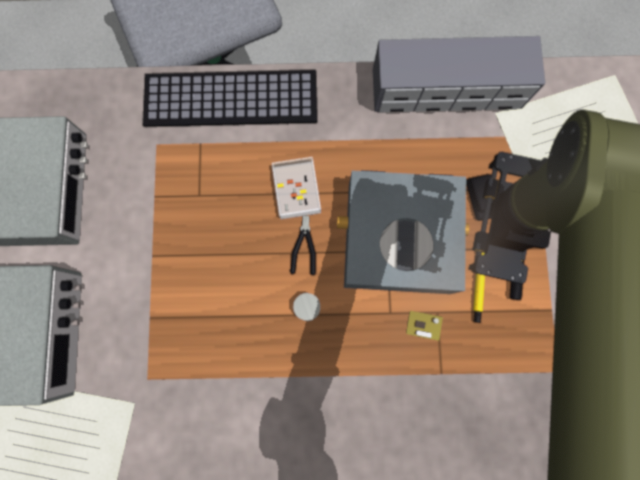

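The top view shows the lid shut level, the slot at (407,243) running along the box's x, and the visible bystanders where they were. The slot is parallel to the box side (about -4.2° against -4.8°), so I'm handing in.

```bash
python3 -c "
from cell import env
print(env.sign_off())"
```

```text
the job is handed in; nothing more can be done
None
```

The lid is shut and the turn-lock is turned clockwise to its stop. I handed the job in at about 11 s of the 48 s; the hand-in gives no verdict.

- **Lid:** I pressed it down on the front strip with the fingers shut, following its arc. It stopped at a tip height of 107 mm with about 40 N on the wrist, a short overshoot well above the 2–5 N needed.
- **Lock:** I set both fingertips in the slot, which started about 14° clockwise of square to the box. I turned the tool clockwise until the torque rose from 0.2 to 6.3 N m at the stop.
- **Last checks:** The slot measured -2.9° and -5.6° on its two edges, against -4.8° for the box side. That puts it within about 2° of the locked position. The lid looked level, and the arm was clear with near-zero force.
- **Bystanders:** They showed no visible movement. The mouse, pump and screwdriver were partly hidden in the last top view, but the wrist picture showed them lying as before. I judged all of this by eye and did not measure it.

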